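# Fit up a gusseted post foot for tacking

## Robot

A 6-joint arm with a two-finger parallel gripper is mounted at the origin on the work surface. World frame = base frame: x ahead of the robot, y to its left, z up, the work surface at z = 0. Lengths are in m, angles in rad, forces in N, time in s.
With the tool pointing down it reaches from about 0.375 to 0.9 m from the base axis. Payload 3.1 kg.
Tool frame: the origin (TCP) lies between the finger pads; the fingertips stand 17 mm ahead of it and the grasp point (between the pads) lies 2 mm behind it; z points along the fingers, y is the line along which they close (so a half turn about z gives the same grasp; the last joint's range is limited). The gripper opens to 85 mm and grips with 20 to 120 N. Pads are 22 mm wide; open, the fingers measure 114 mm over their backs; the gripper's body (76 mm by 85 mm) begins 54 mm behind the grasp point. The pads swing forward as they close: fully open they stand 13 mm farther back than shut.
Start: joints at [1.155, 0.527, 1.433, -0, 1.181, -0.178], TCP at [0.147, 0.608, 0.248] pointing down, gripper open.
Joint ranges: [-3.08, 3.08], [-0.75, 2.2], [0.22, 2.44], [-1.43, 4.57], [0, 2.65], [-2.85, 2.85]. Speed limits (rad/s): [2.79, 2.79, 3.14, 3.14, 3.14, 3.14].

## Interface

Orientations are given as a unit quaternion [x, y, z, w].
In Python, from station import sense, vision, order gives the robot as it stands.
- The arm moves only by the shell command python3 -m crank 'ROWS' [OPENING] [FORCE]. ROWS is JSON, a list of rows, each an object with "dp": the shift along the world's x, y, z in units of 30 mm (1.0 is 30 mm), a list of three; "angular": the turn, a rotation vector about the world's x, y, z in degrees, a list of three. In form: [{"dp": [dx, dy, dz], "angular": [ax, ay, az]}, ...]. A call has 1 to 20 rows; each row shifts and turns the commanded pose from where the row before left it; what a row does not reach is not made up. A row lasts 1/10 s, in which the tool goes at most 50 mm and 8.59 degrees, less where a joint would pass 70% of its speed; a pose out of reach is approached as far as the arm can. A call is refused whole if a number of a shift passes 1 or a number of a turn 8.59, either way. A call with a gripper value outside its range is refused whole. OPENING is the closure, from 0 (fully open) to 1 (shut), set as the call begins (- or left out, the last holds). The fingers move at their own pace and stop on an object; FORCE is the grip in N (left out, the last holds). Time passes only in rows, so rows that do not move let the fingers close. It gives the time, the measured TCP pose, the force, the opening and the grip force at its end, in the units of the state.
- sense(): the state, without advancing time (a new reading comes with each control period).
- vision.snapshot(name): name is "side" or "top"; returns a dict with "image" (420x560x3 uint8, blue, green, red), "range_z" (420x560 float32, m along the optical axis (not along the pixel's ray), 0 where there is no reading), "mtx" (3x3 intrinsics, pixels), "pose" (4x4, takes a point from camera to world coordinates). Camera axes: x right, y down, z forward; pixel columns grow to the right and rows downward; lengths in m; the calibration is good to about 2 mm. A picture is of the moment at which its call begins.
- order.sign_off(): hands the job in; it is judged then, once.
The state is a dict: "t": time; "q": joint angles; "qd": joint speeds; "tau": joint torques, N m; "tcp_pos": TCP position; "tool_rot": TCP orientation; "force": force on the tool from outside, world axes, zero at the start; "ft_torque": the same for the moment, N m; "finger_gap": opening from 0.0 (shut) to 1.0 (fully open); "gripper_force": force on a finger pad.
Only numpy, scipy, OpenCV 4.12 (cv2) and the standard library are available. Lean on these libraries where they do the work, as an engineer would, in place of code of your own. Each camera call takes 0.05 s, during which the arm holds its last target. There are 200 camera calls.

## Task

Fit up the post foot on the base plate that is tacked to the bench: stand the square tube upright in the middle of the plate and square to it, the short gusset at the tube's side towards the bolt holes and the long gusset at the opposite side. Each gusset stands on its foot on the plate, in line with the plate's length, its tall upright edge close up against the middle of the tube's face, and the cap plate lies flat, centred and square on top of the tube. Leave the tools and the other things on the bench where they are.

Things in the scene. Friction and masses are not known exactly. Their poses are not given: they have to be found in the camera images.
- base_plate: Flat grey steel plate, 110 mm (its x) by 240 mm (its y) by 10 mm thick, tacked to the bench (fixed). Two through holes of 18 mm, at x = -32 and +32 mm, y = +98 mm, lie near its +y end: the bolt-hole end; the other end is plain. Origin: centre of its underside, on the bench; its top is at z = +10 mm. (Fixed equipment up to 0.3 m tall stands only along the bench's far edge, beyond 0.77 m ahead of the robot, and along its sides, beyond 0.54 m to the left and right.)
- square_tube: Short length of grey square steel tube, open at both ends, standing on end on the bench: 50 by 50 mm outside, 5 mm wall, 60 mm high, about 0.4 kg. Origin: centre of its foot; z up, x and y square to its faces.
- long_gusset: The longer of two grey steel gussets: a triangular plate 12 mm thick (its y) standing on edge on its foot, 86 mm long (x from -43 to +43 mm), 50 mm high. Its upright edge, 50 mm tall, is at x = -43 mm; from x = -33 mm at the top it slopes down to a nose 10 mm high at x = +43 mm. The bottom corner at the upright edge is snipped 6 mm. About 0.24 kg. Origin: middle of its foot; z up, x points from the upright edge to the nose.
- short_gusset: The shorter gusset, of the same make and also standing on edge: 12 mm thick (its y), foot 48 mm long (x from -24 to +24 mm), 50 mm high. Its upright edge, 50 mm tall, is at x = -24 mm; from x = -14 mm at the top it slopes down to a nose 10 mm high at x = +24 mm. The bottom corner at the upright edge is snipped 6 mm. About 0.15 kg. Origin: middle of its foot; z up, x points from the upright edge to the nose.
- cap_plate: Square plate of brighter steel, 60 by 60 mm and 12 mm thick, lying flat on the bench, about 0.33 kg. Origin: centre of its underside; x and y square to its sides.
- locking_pliers: Bystander, leave alone: nickel-plated locking pliers lying on their side, 230 mm long (along x, jaws at +x), 65 mm across, 22 mm high. Origin: on the bench near their middle.
- chipping_hammer: Bystander, leave alone: welder's chipping hammer lying down, spring handle along x, 185 mm long from x = -134 to +51 mm, the 130 mm head along y at x = +40 mm, 25 mm high. Origin: on the bench under the handle.
- magnet_square: Bystander, leave alone: red arrow-shaped magnetic welding square lying flat, 80 by 60 mm, 18 mm high, point at +x. Origin: centre of its underside.
- pipe_offcut: Bystander, leave alone: dark offcut of round pipe standing on end, 60 mm outside diameter, 48 mm high. Origin: centre of its foot.
- steel_mug: Bystander, leave alone: round steel mug, 84 mm diameter, 95 mm high, handle at its +y side, a few rods in it reaching 140 mm above the bench. Origin: centre of its foot.
Things that resemble listed ones, but are neither listed nor needed, are in the scene too. What is shaped like the long_gusset but orange is not meant. What is shaped like the cap_plate but turquoise is not meant.

How it is judged:
By the outcome, as a careful person would: the job done as asked, in the order asked, and still so for the second after the job is handed in, with the robot touching nothing.
It also fails if it takes over 125 s, if anything falls off the work surface, if the arm or the gripper's body presses on something with over 40 N, if the wrist force passes 120 N, or if a joint passes its speed limit or range.

## Working session

There is one attempt and no reset: what is moved stays moved. The work goes in short steps, Python scripts to look and compute and a shell command to move; the robot and the scene stay as the last step left them, time stands still between calls to the robot, and variables do not carry over. Pictures are saved under pics/ and viewed, at most 14 in all, crops included, and the job is handed in when it is done.

```bash
ls; mkdir -p pics
python3 - <<'E'
from station import sense, vision
import cv2,numpy as np
for n in("top","side"):
    s=vision.snapshot(n); cv2.imwrite(f"pics/{n}0.png",s["image"]); np.savez(f"{n}0.npz",**s)
    print(n,s["mtx"].round(1).tolist(),s["pose"].round(3).tolist())
print(sense())
E
```

```text
pics
top [[487.7, 0.0, 282.4], [0.0, 487.7, 202.3], [0.0, 0.0, 1.0]] [[-0.11, -0.974, 0.199, 0.248], [-0.994, 0.108, -0.02, 0.005], [-0.002, -0.2, -0.98, 1.582], [0.0, 0.0, 0.0, 1.0]]
side [[517.3, 0.0, 279.4], [0.0, 517.3, 212.1], [0.0, 0.0, 1.0]] [[-0.966, -0.12, 0.231, 0.21], [-0.26, 0.455, -0.852, 1.166], [-0.003, -0.882, -0.471, 0.713], [0.0, 0.0, 0.0, 1.0]]
{'t': 0.1, 'q': array([ 1.15550306e+00,  5.28372029e-01,  1.43379701e+00,  2.95344578e-05,
        1.18140180e+00, -1.78506442e-01]), 'qd': array([-0.00138576, -0.00234461, -0.00500041,  0.00030753,  0.00035403,
        0.00049121]), 'tau': array([-1.83978532e-04, -4.43305492e+01, -1.78586143e+01, -2.44926905e-04,
        3.84467203e-03, -2.06406446e-05]), 'tcp_pos': array([0.14632582, 0.60699083, 0.2474249 ]), 'tool_rot': array([ 1.18122540e-01,  9.92998533e-01, -9.41824632e-04, -3.02425378e-04]), 'force': array([-0.1423576 , -0.80177291, -0.3394573 ]), 'ft_torque': array([-0.00628408,  0.00289232,  0.02905266]), 'gripper_force': 0.0, 'finger_gap': 1.0029410798011051}
```

View pics/top0.png

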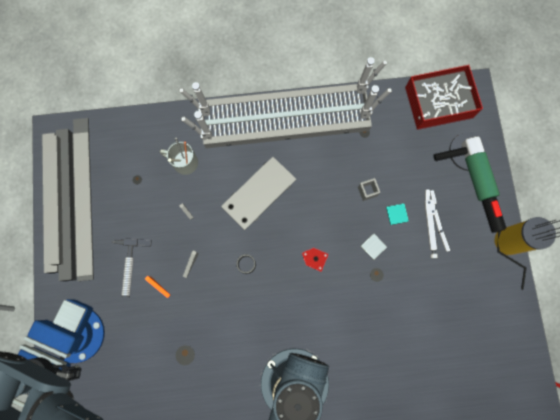

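View pics/side0.png

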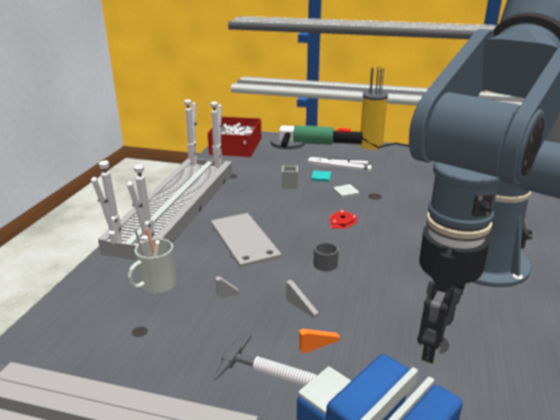

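Top view: plate centre (258,193) with holes at (231,206) and (244,220), tube (370,187), cap (374,246), short gusset (185,211), long gusset (190,264). 
Lookalikes are the orange gusset (157,286), the turquoise cap (397,214), and the pipe (247,264) against the tube. Next: one close crop to check these, plus point-cloud fits.

```bash
cat > h.py <<'E'
import cv2,numpy as np
from station import sense, vision
def cloud(s):
    d=s["range_z"]; v,u=np.indices(d.shape); K=s["mtx"]
    p=np.stack([(u-K[0,2])/K[0,0]*d,(v-K[1,2])/K[1,1]*d,d],-1)
    w=p@s["pose"][:3,:3].T+s["pose"][:3,3]; w[d<=0]=np.nan; return w
def proj(s,P):
    T=np.linalg.inv(s["pose"]); c=np.atleast_2d(P)@T[:3,:3].T+T[:3,3]; q=c@s["mtx"].T; return q[:,:2]/q[:,2:]
def ray(s,u,v,z):
    r=s["pose"][:3,:3]@np.linalg.inv(s["mtx"])@[u,v,1]; o=s["pose"][:3,3]; return o+r*(z-o[2])/r[2]
E
python3 - <<'E'
from h import *
s=dict(np.load("top0.npz")); w=cloud(s); ss=dict(np.load("side0.npz")); ws=cloud(ss)
for n,(u,v),h in[("plate",(258,193),50),("tube",(370,187),17),("cap",(374,246),17),("short",(185,211),14),("long",(190,264),18),("pipe",(247,264),15),("orange",(157,286),18)]:
    c=ray(s,u,v,.02); r=h*.0031
    for nm,W in(("top",w),("side",ws)):
        m=(abs(W[...,0]-c[0])<r)&(abs(W[...,1]-c[1])<r); p=W[m]; p=p[p[:,2]>.006]
        if len(p)<5: print(n,nm,len(p));continue
        R=cv2.minAreaRect((p[:,:2]*1000).astype(np.float32))
        print(n,nm,len(p),"z95 %.4f"%np.percentile(p[:,2],95),np.round(R[0],1),np.round(R[1],1),round(R[2],1))
print("bench noise",np.nanstd(w[300:330,120:170,2]),np.nanmean(w[300:330,120:170,2]))
i=s["image"];a=cv2.resize(i[180:300,110:250],None,fx=4,fy=4,interpolation=cv2.INTER_CUBIC)
b=cv2.resize(i[165:285,340:420],None,fx=4,fy=4,interpolation=cv2.INTER_CUBIC)
cv2.imwrite("pics/crop1.png",cv2.resize(np.hstack([a,b]),None,fx=.9,fy=.9))
j=ss["image"];cv2.imwrite("pics/crop2.png",np.hstack([cv2.resize(j[265:355,205:345],None,fx=4,fy=4,interpolation=cv2.INTER_CUBIC)]))
E
```

```text
plate top 2035 z95 0.0152 [605.2  49.8] [307.8 306.5] 0.6
plate side 2026 z95 0.0134 [576.7  24.7] [206.7 248.2] 38.8
tube top 271 z95 0.0626 [ 579.1 -318.4] [100.1  95.3] 87.8
tube side 358 z95 0.0613 [ 581.5 -302.2] [61.3 63.1] 14.5
cap top 339 z95 0.0164 [ 388.5 -305.1] [103.6  90.9] 2.4
cap side 201 z95 0.0153 [ 393.6 -298.7] [63.1 69.2] 39.3
short top 94 z95 0.0491 [568.6 289.7] [82.2 78.9] 87.1
short side 289 z95 0.0500 [569.4 291.5] [48.5 17.5] 32.9
long top 179 z95 0.0491 [397.7 286.8] [109.9 109.4] 1.0
long side 490 z95 0.0492 [398.7 292.6] [17.7 89.8] 59.1
pipe top 136 z95 0.0503 [376.4 107.8] [81.6 88.3] 2.5
pipe side 609 z95 0.0492 [380.7 116.1] [59.3 63.1] 35.9
orange top 163 z95 0.0486 [340.7 403.1] [ 95.7 105.2] 86.2
orange side 593 z95 0.0497 [339.1 398.3] [86.7 16.7] 41.2
bench noise 0.003656640618314946 -0.0012696426017558765
```

View pics/crop1.png

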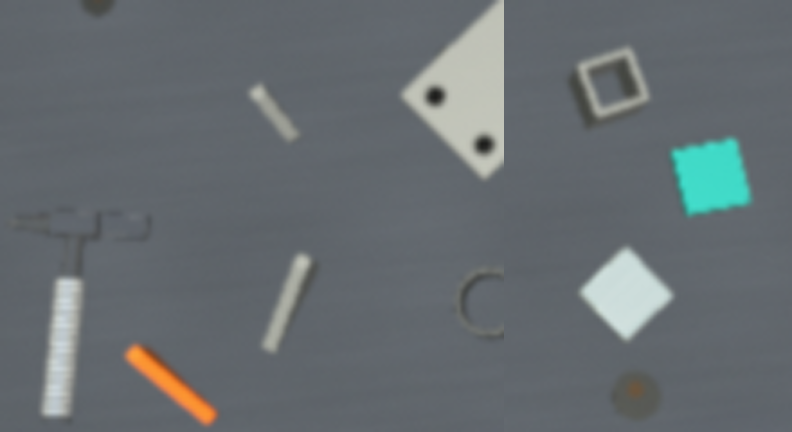

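View pics/crop2.png

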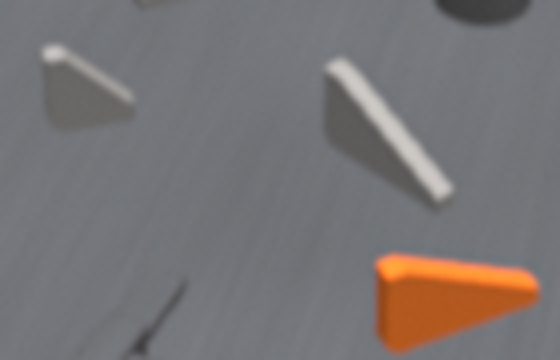

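The grey gussets are confirmed, with their tall ends at crop1 (258,90) and (303,258). The bright cap is at crop1 (627,293) and the orange and turquoise lookalikes are excluded. Next I'll do a subpixel pose fit by rendering face masks.

```bash
cat >> h.py <<'E'
from scipy.optimize import minimize
def prism(poly,y):  # poly in x,z (mm), extruded +-y
    a=[(x,-y,z) for x,z in poly]; b=[(x,y,z) for x,z in poly]; n=len(poly)
    return [a,b]+[[a[i],a[(i+1)%n],b[(i+1)%n],b[i]] for i in range(n)]
def box(a,b,h): return prism([(-a,0),(a,0),(a,h),(-a,h)],b)
G=lambda l:prism([(-l+6,0),(l,0),(l,10),(-l+10,50),(-l,50),(-l,6)],6)
sq=lambda r,z:[(-r,-r,z),(r,-r,z),(r,r,z),(-r,r,z)]
circ=lambda cx,cy,r,z:[(cx+r*np.cos(t),cy+r*np.sin(t),z) for t in np.linspace(0,6.28,24)]
M=dict(plate=(box(55,120,10),[circ(-32,98,9,10),circ(32,98,9,10)]),tube=(box(25,25,60),[sq(20,60)]),cap=(box(30,30,12),[]),
 long=(G(43),[]),short=(G(24),[]))
def fit(s,name,x,y,yaw,z0=0.,maxshift=15):
    faces,over=M[name]; F=[np.array(f,float)/1000 for f in faces]; O=[np.array(f)/1000 for f in over]
    ctr=np.mean([f.mean(0) for f in F],0); cam=s["pose"][:3,3]; S=8
    def tf(f,p):
        c,si=np.cos(p[2]),np.sin(p[2]); return f@np.array([[c,si,0],[-si,c,0],[0,0,1]])+[p[0],p[1],z0]
    al=np.concatenate([proj(s,tf(f,(x,y,yaw))) for f in F]); pad=5
    u0,v0=np.floor(al.min(0)-pad).astype(int); u1,v1=np.ceil(al.max(0)+pad).astype(int)
    img=s["image"][v0:v1,u0:u1].astype(float).mean(-1); H,W=img.shape
    def cost(p):
        lab=np.zeros((H*S,W*S),np.uint8); k=1
        def fill(f,k):
            q=((proj(s,tf(f,p))-[u0,v0]+.5)*S-.5); cv2.fillPoly(lab,[np.round(q*16).astype(np.int32)],k,shift=4)
        for f in F:
            g=tf(f,p); n=np.cross(g[1]-g[0],g[2]-g[1]); 
            if n@(g.mean(0)-tf(ctr[None],p)[0])<0:n=-n
            if n@(cam-g.mean(0))>0: fill(f,k); k+=1
        for f in O: fill(f,k)
        if O:k+=1
        A=np.stack([cv2.resize((lab==i).astype(np.float32),(W,H),interpolation=cv2.INTER_AREA) for i in range(k)],-1)
        A=cv2.GaussianBlur(A,(0,0),.6).reshape(H*W,k)
        if A.ndim<2: A=A[:,None]
        r=A@np.linalg.lstsq(A,img.ravel(),rcond=None)[0]-img.ravel(); return np.sqrt((r*r).mean())
    best=None
    for d in(-.1,0,.1):
        p0=np.array([x,y,yaw+d]); sx=np.array([p0,p0+[.004,0,0],p0+[0,.004,0],p0+[0,0,.06]])
        r=minimize(cost,p0,method="Nelder-Mead",options=dict(initial_simplex=sx,xatol=1e-5,fatol=1e-4))
        if best is None or r.fun<best.fun: best=r
    p=best.x; print(name,"x %.1f y %.1f yaw %.1f res %.2f"%(p[0]*1e3,p[1]*1e3,np.degrees(p[2]),best.fun)); return p
E
python3 - <<'E'
from h import *
t=dict(np.load("top0.npz")); sd=dict(np.load("side0.npz"))
px=lambda u,v,z:ray(t,u,v,z)
h=px(237.5,213,.01);c=px(258,193,.01);yp=np.arctan2(*(h-c)[[1,0]])-np.pi/2
a=px(110+258/3.6,180+90/3.6,.05);b=px(110+294/3.6,180+136/3.6,.01);ysh=np.arctan2(*(b-a)[[1,0]])
a2=px(110+303/3.6,180+258/3.6,.05);b2=px(110+268/3.6,180+348/3.6,.01);yl=np.arctan2(*(b2-a2)[[1,0]])
for s,n in((t,"top"),(sd,"side")):
    print(n)
    fit(s,"plate",c[0],c[1],yp); fit(s,"tube",.581,-.302,.3);fit(s,"cap",.3936,-.2987,.75)
    fit(s,"short",*(a+b)[:2]/2,ysh);fit(s,"long",*(a2+b2)[:2]/2,yl)
E
```

```text
top
plate x 609.8 y 47.5 yaw 39.0 res 2.37
tube x 574.7 y -310.6 yaw 12.9 res 5.00
cap x 391.4 y -303.6 yaw 36.3 res 2.67
short x 568.8 y 287.5 yaw -148.6 res 1.47
long x 397.6 y 288.7 yaw 148.7 res 1.97
side
plate x 611.5 y 48.3 yaw 38.8 res 3.10
tube x 577.0 y -310.8 yaw 14.2 res 3.02
cap x 392.9 y -304.3 yaw 36.1 res 5.42
short x 571.3 y 287.5 yaw -148.6 res 2.08
long x 399.5 y 289.8 yaw 148.5 res 3.04
```

```bash
R='{"dp":[0.953,-1,0],"angular":[0,0,-4.19]}'; python3 -m crank '[{"dp":[0.953,-1,0],"angular":[0,0,-4.19]},{"dp":[0.953,-1,0],"angular":[0,0,-4.19]},{"dp":[0.953,-1,0],"angular":[0,0,-4.19]},{"dp":[0.953,-1,0],"angular":[0,0,-4.19]},{"dp":[0.953,-1,0],"angular":[0,0,-4.19]},{"dp":[0.953,-1,0],"angular":[0,0,-4.19]},{"dp":[0.953,-1,0],"angular":[0,0,-4.19]},{"dp":[0.953,-1,0],"angular":[0,0,-4.19]},{"dp":[0.953,-1,0],"angular":[0,0,-4.19]},{"dp":[0.953,-1,0],"angular":[0,0,-4.19]},{"dp":[0.953,-1,0],"angular":[0,0,-4.19]},{"dp":[0.953,-1,0],"angular":[0,0,-4.19]},{"dp":[0.953,-1,0],"angular":[0,0,-4.19]},{"dp":[0.953,-1,0],"angular":[0,0,-4.19]},{"dp":[0.953,-1,0],"angular":[0,0,-4.19]}]'
python3 -m crank '[{"dp":[0,-1,0],"angular":[0,0,0]},{"dp":[0,-1,0],"angular":[0,0,0]},{"dp":[0,-1,0],"angular":[0,0,0]},{"dp":[0,-1,0],"angular":[0,0,0]},{"dp":[0,-1,0],"angular":[0,0,0]},{"dp":[0,-1,0],"angular":[0,0,0]},{"dp":[0,-1,0],"angular":[0,0,0]},{"dp":[0,-1,0],"angular":[0,0,0]},{"dp":[0,-1,0],"angular":[0,0,0]},{"dp":[0,-1,0],"angular":[0,0,0]},{"dp":[0,-1,0],"angular":[0,0,0]},{"dp":[0,-1,-0.3],"angular":[0,0,0]},{"dp":[0,-1,-0.6],"angular":[0,0,0]},{"dp":[0,-1,-0.7],"angular":[0,0,0]},{"dp":[0,-1,-0.8],"angular":[0,0,0]},{"dp":[0,-0.6,-0.8],"angular":[0,0,0]},{"dp":[0,0,0],"angular":[0,0,0]},{"dp":[0,0,0],"angular":[0,0,0]}]'
cat >> h.py <<'E'
from scipy.spatial.transform import Rotation as Ro
def st():
    s=sense(); y=Ro.from_quat(s["tool_rot"]).as_matrix()
    print("t %.1f tcp"%s["t"],(s["tcp_pos"]*1e3).round(1),"phi %.1f"%np.degrees(np.arctan2(y[1,1],y[0,1])),"tilt",y[:2,2].round(3),"F",s["force"].round(1),"gap %.3f grip %.1f q6 %.2f"%(s["finger_gap"],s["gripper_force"],s["q"][5]))
E
python3 -c "from h import *;st()"
```

```text
t: 1.6
tcp_pos: [0.5761, 0.1561, 0.2478]
tool_rot: [0.62, 0.785, -0.0, -0.0]
force: [1.1, 0.6, 0.4]
finger_gap: 0.998
gripper_force: 0.0
t: 3.4
tcp_pos: [0.5748, -0.3101, 0.1514]
tool_rot: [0.619, 0.785, 0.0, -0.001]
force: [-0.0, 0.1, -0.6]
finger_gap: 0.999
gripper_force: 0.0
t 3.4 tcp [ 574.8 -310.1  151.4] phi 13.5 tilt [-0.002  0.002] F [-0.   0.1 -0.6] gap 0.999 grip 0.0 q6 -0.90
```

```bash
python3 -m crank '[{"dp":[0.03,-0.02,-0.8],"angular":[0,0,0]},{"dp":[0,0,-0.8],"angular":[0,0,0]},{"dp":[0,0,-0.8],"angular":[0,0,0]},{"dp":[0,0,-0.7],"angular":[0,0,0]},{"dp":[0,0,-0.68],"angular":[0,0,0]},{"dp":[0,0,0],"angular":[0,0,0]}]'
python3 -m crank '[{"dp":[0,0,0],"angular":[0,0,0]},{"dp":[0,0,0],"angular":[0,0,0]},{"dp":[0,0,0],"angular":[0,0,0]},{"dp":[0,0,0],"angular":[0,0,0]},{"dp":[0,0,0],"angular":[0,0,0]},{"dp":[0,0,0],"angular":[0,0,0]},{"dp":[0,0,0],"angular":[0,0,0]},{"dp":[0,0,0],"angular":[0,0,0]}]' 1 40
python3 -c "from h import *;st()"
```

```text
t: 4.0
tcp_pos: [0.5756, -0.3087, 0.0377]
tool_rot: [0.618, 0.786, 0.0, -0.002]
force: [-1.0, 1.0, 0.7]
finger_gap: 1.001
gripper_force: 0.0
t: 4.8
tcp_pos: [0.5772, -0.3116, 0.041]
tool_rot: [0.618, 0.786, -0.0, 0.001]
force: [-1.3, 1.1, 6.1]
finger_gap: 0.58
gripper_force: 43.3
t 4.8 tcp [ 577.2 -311.6   41. ] phi 13.6 tilt [ 0.002 -0.002] F [-1.3  1.1  6.1] gap 0.580 grip 43.3 q6 -0.90
```

```bash
python3 -m crank '[{"dp":[0,0,0.5],"angular":[0,0,0]},{"dp":[0,0,0.8],"angular":[0,0,0]},{"dp":[0,0,0.8],"angular":[0,0,0]},{"dp":[0,0,0.9],"angular":[0,0,0]},{"dp":[0,0.5,0],"angular":[0,0,2.1]},{"dp":[0.1,0.95,0],"angular":[0,0,2.1]},{"dp":[0.1,0.95,0],"angular":[0,0,2.1]},{"dp":[0.1,0.95,0],"angular":[0,0,2.1]},{"dp":[0.1,0.95,0],"angular":[0,0,2.1]},{"dp":[0.1,0.95,0],"angular":[0,0,2.1]},{"dp":[0.1,0.95,0],"angular":[0,0,2.1]},{"dp":[0.1,0.95,0],"angular":[0,0,2.1]},{"dp":[0.1,0.95,0],"angular":[0,0,2.1]},{"dp":[0.1,0.95,0],"angular":[0,0,2.1]},{"dp":[0.1,0.95,0],"angular":[0,0,2.1]},{"dp":[0.1,0.95,0],"angular":[0,0,2.1]},{"dp":[0.03,0.95,0],"angular":[0,0,0.2]},{"dp":[0,0.05,0],"angular":[0,0,0]},{"dp":[0,0,0],"angular":[0,0,0]},{"dp":[0,0,0],"angular":[0,0,0]}]'
python3 - <<'E'
from h import *
st()
s=vision.snapshot("side"); i=cv2.resize(s["image"][110:290,170:370],None,fx=3,fy=3,interpolation=cv2.INTER_CUBIC); cv2.imwrite("pics/held.png",i)
E
```

```text
t: 6.8
tcp_pos: [0.6094, 0.0473, 0.1282]
tool_rot: [0.43, 0.903, -0.0, -0.001]
force: [0.0, -0.3, -4.0]
finger_gap: 0.578
gripper_force: 43.0
t 6.8 tcp [609.4  47.3 128.2] phi 39.0 tilt [-0.002 -0.   ] F [ 0.  -0.3 -4. ] gap 0.578 grip 43.0 q6 -0.79
```

View pics/held.png

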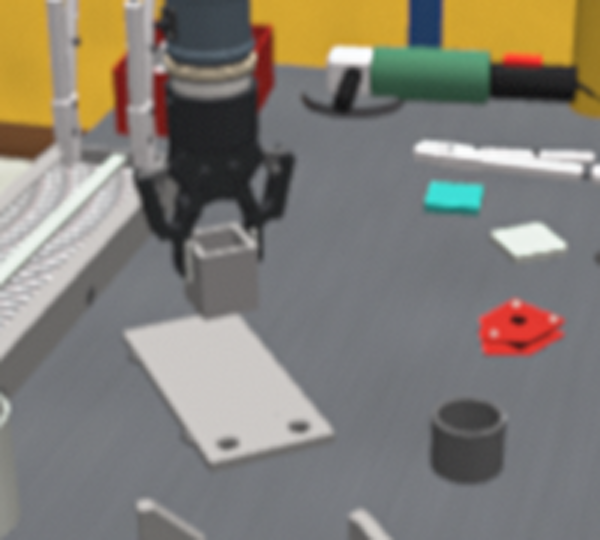

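The tube is held upright above the plate (crop about (222,270)), square to the plate's edges. Now lowering it.

```bash
python3 -m crank '[{"dp":[0,0,-0.8],"angular":[0,0,0]},{"dp":[0,0,-0.8],"angular":[0,0,0]},{"dp":[0,0,-0.6],"angular":[0,0,0]},{"dp":[0,0,-0.3],"angular":[0,0,0]},{"dp":[0,0,-0.1],"angular":[0,0,0]},{"dp":[0,0,-0.05],"angular":[0,0,0]},{"dp":[0,0,0],"angular":[0,0,0]}]'
python3 - <<'E'
from h import *
st()
s=vision.snapshot("side");w=cloud(s)
fit(s,"tube",.6106,.0479,np.radians(38.9),.011);fit(s,"tube",.6106,.0479,np.radians(38.9),.013)
E
```

```text
t: 7.55
tcp_pos: [0.6099, 0.0466, 0.051]
tool_rot: [0.431, 0.902, -0.0, -0.0]
force: [-4.4, -0.1, 2.9]
finger_gap: 0.577
gripper_force: 43.8
t 7.5 tcp [609.9  46.6  51. ] phi 38.9 tilt [-0. -0.] F [-4.4 -0.1  2.9] gap 0.577 grip 43.8 q6 -0.79
tube x 638.3 y -4.5 yaw 44.3 res 45.20
tube x 637.6 y -2.7 yaw 44.8 res 45.33
```

```bash
python3 -m crank '[{"dp":[0,0,0],"angular":[0,0,0]},{"dp":[0,0,0],"angular":[0,0,0]},{"dp":[0,0,0],"angular":[0,0,0]},{"dp":[0,0,0],"angular":[0,0,0]},{"dp":[0,0,0.6],"angular":[0,0,0]},{"dp":[0,0,1],"angular":[0,0,0]},{"dp":[0,0,1],"angular":[0,0,0]},{"dp":[0,0,1],"angular":[0,0,0]},{"dp":[0,1,1],"angular":[0,0,0]},{"dp":[0,1,0.9],"angular":[0,0,0]},{"dp":[0,1,0],"angular":[0,0,0]},{"dp":[-0.2,1,0],"angular":[0,0,0]},{"dp":[-0.2,1,0],"angular":[0,0,0]},{"dp":[-0.2,1,0],"angular":[0,0,8]},{"dp":[-0.2,1,0],"angular":[0,0,8]},{"dp":[-0.2,0.7,0],"angular":[0,0,8]},{"dp":[-0.2,0,0],"angular":[0,0,8]},{"dp":[0,0,0],"angular":[0,0,8]},{"dp":[0,0,0],"angular":[0,0,8]}]' 0
cat > look.py <<'E'
from h import *
import sys
st()
T=vision.snapshot("top");S=vision.snapshot("side");pp=[]
for s in(T,S):
    P=fit(s,"plate",.6106,.0479,np.radians(38.9)) if len(sys.argv)<2 else {0:np.array([.6098,.0475,np.radians(39.0)]),1:np.array([.6115,.0483,np.radians(38.8)])}[s is S]
    for n,d,a in(("tube",0,0),("short",49.3,90),("long",-68.3,-90)):
        if n in "tube" or n in sys.argv[2:]:
            y=P[2]; g=P[:2]+d/1e3*np.array([-np.sin(y),np.cos(y)])
            p=fit(s,n,g[0],g[1],y+np.radians(a),.01); e=p[:2]-P[:2]; c,si=np.cos(y),np.sin(y)
            print("   in plate mm",np.round([(c*e[0]+si*e[1])*1e3,(-si*e[0]+c*e[1])*1e3],1),"dyaw %.1f"%np.degrees(p[2]-y-np.radians(a)))
E
python3 look.py 1
```

```text
t: 9.5
tcp_pos: [0.5738, 0.279, 0.2142]
tool_rot: [0.023, 1.0, -0.0, -0.0]
force: [-0.3, -0.7, -0.0]
finger_gap: 1.005
gripper_force: 0.0
t 9.5 tcp [573.8 279.  214.2] phi 87.4 tilt [-0. -0.] F [-0.3 -0.7 -0. ] gap 1.005 grip 0.0 q6 -1.25
tube x 610.0 y 47.3 yaw 39.0 res 30.28
   in plate mm [-0.  -0.3] dyaw -0.0
tube x 611.5 y 45.5 yaw 36.3 res 28.10
   in plate mm [-1.7 -2.1] dyaw -2.5
```

```bash
cat >> h.py <<'E'
def fit(s,name,p0,z0=0.,scene=()):
    "scene: list of (name,(x,y,yaw),z0) fixed objects"
    cam=s["pose"][:3,3]; S=8
    def tf(f,p,z):
        c,si=np.cos(p[2]),np.sin(p[2]); return np.array(f,float)/1000@np.array([[c,si,0],[-si,c,0],[0,0,1]])+[p[0],p[1],z]
    al=np.concatenate([proj(s,tf(f,p0,z0)) for f in M[name][0]]); pad=6
    u0,v0=np.floor(al.min(0)-pad).astype(int); u1,v1=np.ceil(al.max(0)+pad).astype(int)
    img=s["image"][v0:v1,u0:u1].astype(float).mean(-1); H,W=img.shape
    def cost(p):
        lab=np.zeros((H*S,W*S),np.uint8); k=1
        L=[(name,p,z0)]+list(scene); L.sort(key=lambda o:(o[0]!="plate",-np.hypot(o[1][0]-cam[0],o[1][1]-cam[1])-9*(o[0]=="cap" and -1)))
        for nm,q,z in L:
            F,O=M[nm]; ctr=np.mean([tf(f,q,z).mean(0) for f in F],0)
            fl=[]
            for f in F:
                g=tf(f,q,z); n=np.cross(g[1]-g[0],g[2]-g[1])
                if n@(g.mean(0)-ctr)<0:n=-n
                if n@(cam-g.mean(0))>0: fl.append(g)
            for g in fl+[tf(f,q,z) for f in O]:
                uv=(proj(s,g)-[u0,v0]+.5)*S-.5; cv2.fillPoly(lab,[np.round(uv*16).astype(np.int32)],k,shift=4); k+=1
        A=np.stack([cv2.GaussianBlur(cv2.resize((lab==i).astype(np.float32),(W,H),interpolation=cv2.INTER_AREA),(0,0),.6) for i in range(k)],-1).reshape(H*W,k)
        r=A@np.linalg.lstsq(A,img.ravel(),rcond=None)[0]-img.ravel(); return np.sqrt((r*r).mean())
    best=None
    for d in(-.08,0,.08):
        q=np.array(p0)+[0,0,d]; sx=np.array([q,q+[.004,0,0],q+[0,.004,0],q+[0,0,.06]])
        r=minimize(cost,q,method="Nelder-Mead",options=dict(initial_simplex=sx,xatol=1e-5,fatol=1e-4))
        if best is None or r.fun<best.fun: best=r
    p=best.x; print(name,"x %.1f y %.1f yaw %.1f res %.2f"%(p[0]*1e3,p[1]*1e3,np.degrees(p[2]),best.fun)); return p
E
cat > look.py <<'E'
from h import *
import sys
st()
for c in("top","side"):
    s=vision.snapshot(c); print(c); np.savez(f"{c}1.npz",**s)
    P=np.array([.6098,.0475,np.radians(39.0)] if c=="top" else [.6115,.0483,np.radians(38.8)]); y=P[2]
    D=dict(tube=(0,0,.01),short=(49.3,90,.01),long=(-68.3,-90,.01),cap=(0,0,.07)); sc=[("plate",P,0.)]; R={}
    for n in sys.argv[1:]:
        d,a,z=D[n]; R[n]=np.array([*(P[:2]+d/1e3*np.array([-np.sin(y),np.cos(y)])),y+np.radians(a)])
    for it in range(2 if len(R)>1 else 1):
        for n in R:
            R[n]=fit(s,n,R[n],D[n][2],sc+[(m,R[m],D[m][2]) for m in R if m!=n])
    for n in R:
        e=R[n][:2]-P[:2]; co,si=np.cos(y),np.sin(y)
        print("   ",n,"in plate mm",np.round([(co*e[0]+si*e[1])*1e3,(-si*e[0]+co*e[1])*1e3],1),"dyaw %.1f"%np.degrees(R[n][2]-y-np.radians(D[n][1])))
E
python3 look.py tube
```

```text
t 9.6 tcp [574.1 278.7 214.2] phi 87.0 tilt [-0.  0.] F [-0.7  0.5  0.2] gap 0.999 grip 0.0 q6 -1.24
top
tube x 608.9 y 47.5 yaw 39.2 res 13.69
    tube in plate mm [-0.7  0.6] dyaw 0.2
side
tube x 611.0 y 46.9 yaw 37.5 res 4.24
    tube in plate mm [-1.3 -0.8] dyaw -1.3
```

```bash
python3 -m crank '[{"dp":[0.02,0.2,-0.5],"angular":[0,0,7]},{"dp":[0,0.2,-1],"angular":[0,0,7]},{"dp":[0,0,-1],"angular":[0,0,7]},{"dp":[0,0,-1],"angular":[0,0,7]},{"dp":[0,0,-0.8],"angular":[0,0,6.5]},{"dp":[0,0,-0.7],"angular":[0,0,0]},{"dp":[0,0,-0.6],"angular":[0,0,0]},{"dp":[0,0,-0.4],"angular":[0,0,0]},{"dp":[0,0,-0.33],"angular":[0,0,0]},{"dp":[0,0,0],"angular":[0,0,0]}]' 0.3
python3 -m crank '[{"dp":[0,0,0],"angular":[0,0,0]},{"dp":[0,0,0],"angular":[0,0,0]},{"dp":[0,0,0],"angular":[0,0,0]},{"dp":[0,0,0],"angular":[0,0,0]},{"dp":[0,0,0],"angular":[0,0,0]},{"dp":[0,0,0],"angular":[0,0,0]},{"dp":[0,0,0],"angular":[0,0,0]},{"dp":[0,0,0],"angular":[0,0,0]},{"dp":[0,0,0],"angular":[0,0,0]}]' 1 40
python3 -c "from h import *;st()"
```

```text
t: 10.7
tcp_pos: [0.5742, 0.2901, 0.0233]
tool_rot: [-0.271, 0.963, -0.0, -0.001]
force: [-0.5, 0.0, 0.5]
finger_gap: 0.694
gripper_force: 0.0
t: 11.6
tcp_pos: [0.5754, 0.2907, 0.0255]
tool_rot: [-0.271, 0.963, 0.0, 0.001]
force: [-1.1, 0.1, 5.6]
finger_gap: 0.132
gripper_force: 39.6
t 11.6 tcp [575.4 290.7  25.5] phi 121.5 tilt [0.002 0.001] F [-1.1  0.1  5.6] gap 0.132 grip 39.6 q6 -1.83
```

```bash
python3 -m crank '[{"dp":[0,0,0.6],"angular":[0,0,0]},{"dp":[0,0,0.8],"angular":[0,0,0]},{"dp":[0,0,0.8],"angular":[0,0,0]},{"dp":[0,0,0.8],"angular":[0,0,0]},{"dp":[0.025,-0.695,0],"angular":[0,0,-8.25]},{"dp":[0.025,-0.695,0],"angular":[0,0,-8.25]},{"dp":[0.025,-0.695,0],"angular":[0,0,-8.25]},{"dp":[0.025,-0.695,0],"angular":[0,0,-8.25]},{"dp":[0.025,-0.695,0],"angular":[0,0,-8.25]},{"dp":[0.025,-0.695,0],"angular":[0,0,-8.25]},{"dp":[0.025,-0.695,0],"angular":[0,0,-8.25]},{"dp":[0.025,-0.695,0],"angular":[0,0,-8.25]},{"dp":[0.025,-0.695,0],"angular":[0,0,-8.25]},{"dp":[0.025,-0.695,0],"angular":[0,0,-8.25]},{"dp":[0,0,0],"angular":[0,0,0]},{"dp":[0,0,0],"angular":[0,0,0]}]'
python3 - <<'E'
from h import *
st()
s=vision.snapshot("side"); i=cv2.resize(s["image"][160:280,190:330],None,fx=4,fy=4,interpolation=cv2.INTER_CUBIC); cv2.imwrite("pics/held2.png",i)
E
```

```text
t: 13.2
tcp_pos: [0.5819, 0.0817, 0.1141]
tool_rot: [0.43, 0.903, -0.0, -0.001]
force: [-0.2, 0.2, -1.3]
finger_gap: 0.134
gripper_force: 39.1
t 13.2 tcp [581.9  81.7 114.1] phi 39.0 tilt [-0.001  0.   ] F [-0.2  0.2 -1.3] gap 0.134 grip 39.1 q6 -0.73
```

View pics/held2.png

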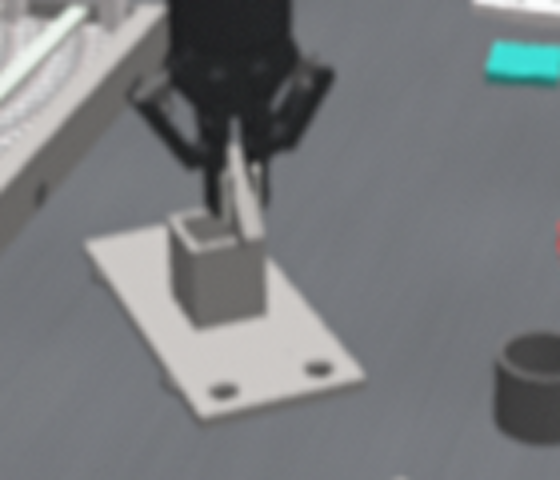

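The gusset is held with its nose toward the bolt holes (crop (255,235)). The tube stands in the middle of the plate and square to it. Lowering.

```bash
python3 -m crank '[{"dp":[0,0,-0.8],"angular":[0,0,0]},{"dp":[0,0,-0.8],"angular":[0,0,0]},{"dp":[0,0,-0.6],"angular":[0,0,0]},{"dp":[0,0,-0.3],"angular":[0,0,0]},{"dp":[0,0,-0.1],"angular":[0,0,0]},{"dp":[0,0,-0.06],"angular":[0,0,0]},{"dp":[0,0,0],"angular":[0,0,0]},{"dp":[0,0,0],"angular":[0,0,0]}]'
python3 -c "from h import *;st()"
python3 -m crank '[{"dp":[0,0,0],"angular":[0,0,0]},{"dp":[0,0,0],"angular":[0,0,0]},{"dp":[0,0,0],"angular":[0,0,0]},{"dp":[0,0,0],"angular":[0,0,0]},{"dp":[0,0,0.6],"angular":[0,0,0]},{"dp":[0,0,1],"angular":[0,0,0]},{"dp":[0,0,1],"angular":[0,0,0]},{"dp":[-0.5,0.2,1],"angular":[0,0,0]},{"dp":[-1,1,1],"angular":[0,0,0]},{"dp":[-1,1,0],"angular":[0,0,0]},{"dp":[-1,1,0],"angular":[0,0,0]},{"dp":[-1,1,0],"angular":[0,0,0]},{"dp":[-1,1,0],"angular":[0,0,0]},{"dp":[0,1,0],"angular":[0,0,0]},{"dp":[0,0.8,0],"angular":[0,0,0]},{"dp":[0,0,0],"angular":[0,0,0]}]' 0.5
python3 look.py tube short
```

```text
t: 14.05
tcp_pos: [0.582, 0.0827, 0.0358]
tool_rot: [0.43, 0.903, 0.0, -0.0]
force: [-3.1, 1.2, 4.9]
finger_gap: 0.135
gripper_force: 41.6
t 14.1 tcp [582.   82.7  35.8] phi 39.0 tilt [-0.  0.] F [-3.1  1.2  4.9] gap 0.135 grip 41.6 q6 -0.73
t: 15.65
tcp_pos: [0.4188, 0.2934, 0.1719]
tool_rot: [0.429, 0.903, 0.001, 0.001]
force: [0.7, 0.1, 0.3]
finger_gap: 0.5
gripper_force: 0.0
t 15.7 tcp [418.8 293.4 171.9] phi 39.2 tilt [0.002 0.001] F [0.7 0.1 0.3] gap 0.500 grip 0.0 q6 -0.29
top
tube x 609.2 y 47.2 yaw 38.3 res 13.69
short x 579.5 y 85.6 yaw 127.8 res 12.79
tube x 609.2 y 47.3 yaw 38.3 res 13.63
short x 579.4 y 85.5 yaw 128.3 res 12.77
    tube in plate mm [-0.7  0.2] dyaw -0.7
    short in plate mm [ 0.3 48.7] dyaw -0.7
side
tube x 611.0 y 46.8 yaw 37.8 res 8.20
short x 581.1 y 85.5 yaw 129.1 res 4.53
tube x 611.0 y 46.8 yaw 37.8 res 8.21
short x 581.1 y 85.2 yaw 128.3 res 4.58
    tube in plate mm [-1.3 -0.8] dyaw -1.0
    short in plate mm [-0.6 47.7] dyaw -0.5
```

The short gusset is seated against the tube: its centre is about 48.5 mm from the tube's centre, and contact is at 49. Next is the long gusset.

```bash
python3 -m crank '[{"dp":[-0.15,-0.16,-0.5],"angular":[0,0,7]},{"dp":[-0.15,-0.16,-1],"angular":[0,0,7]},{"dp":[0,0,-1],"angular":[0,0,5.7]},{"dp":[0,0,-0.8],"angular":[0,0,0]},{"dp":[0,0,-0.7],"angular":[0,0,0]},{"dp":[0,0,-0.5],"angular":[0,0,0]},{"dp":[0,0,-0.44],"angular":[0,0,0]},{"dp":[0,0,0],"angular":[0,0,0]}]'
python3 -m crank '[{"dp":[0,0,0],"angular":[0,0,0]},{"dp":[0,0,0],"angular":[0,0,0]},{"dp":[0,0,0],"angular":[0,0,0]},{"dp":[0,0,0],"angular":[0,0,0]},{"dp":[0,0,0],"angular":[0,0,0]},{"dp":[0,0,0],"angular":[0,0,0]},{"dp":[0,0,0],"angular":[0,0,0]}]' 1 40
python3 -c "from h import *;st()"
```

```text
t: 16.55
tcp_pos: [0.4089, 0.2799, 0.022]
tool_rot: [0.271, 0.963, -0.001, -0.001]
force: [-0.5, -0.1, 0.4]
finger_gap: 0.496
gripper_force: 0.0
t: 17.25
tcp_pos: [0.4102, 0.2814, 0.0242]
tool_rot: [0.27, 0.963, 0.001, 0.001]
force: [0.8, -1.0, 6.6]
finger_gap: 0.135
gripper_force: 41.6
t 17.2 tcp [410.2 281.4  24.2] phi 58.7 tilt [0.002 0.001] F [ 0.8 -1.   6.6] gap 0.135 grip 41.6 q6 -0.65
```

```bash
python3 -m crank '[{"dp":[0,0,0.6],"angular":[0,0,0]},{"dp":[0,0,0.9],"angular":[0,0,0]},{"dp":[0,0,0.9],"angular":[0,0,0]},{"dp":[0,0,0.9],"angular":[0,0,0]},{"dp":[0,0,0.9],"angular":[0,0,0]},{"dp":[0.332,-0.39,0],"angular":[0,0,-8.32]},{"dp":[0.332,-0.39,0],"angular":[0,0,-8.32]},{"dp":[0.332,-0.39,0],"angular":[0,0,-8.32]},{"dp":[0.332,-0.39,0],"angular":[0,0,-8.32]},{"dp":[0.332,-0.39,0],"angular":[0,0,-8.32]},{"dp":[0.332,-0.39,0],"angular":[0,0,-8.32]},{"dp":[0.332,-0.39,0],"angular":[0,0,-8.32]},{"dp":[0.332,-0.39,0],"angular":[0,0,-8.32]},{"dp":[0.332,-0.39,0],"angular":[0,0,-8.32]},{"dp":[0.332,-0.39,0],"angular":[0,0,-8.32]},{"dp":[0.332,-0.39,0],"angular":[0,0,-8.32]},{"dp":[0.332,-0.39,0],"angular":[0,0,-8.32]}]'
python3 -m crank '[{"dp":[0.332,-0.39,0],"angular":[0,0,-8.32]},{"dp":[0.332,-0.39,0],"angular":[0,0,-8.32]},{"dp":[0.332,-0.39,0],"angular":[0,0,-8.32]},{"dp":[0.332,-0.39,0],"angular":[0,0,-8.32]},{"dp":[0.332,-0.39,0],"angular":[0,0,-8.32]},{"dp":[0.332,-0.39,0],"angular":[0,0,-8.32]},{"dp":[0.332,-0.39,0],"angular":[0,0,-8.32]},{"dp":[0.332,-0.39,0],"angular":[0,0,-8.32]},{"dp":[0.332,-0.39,0],"angular":[0,0,-8.32]},{"dp":[0.332,-0.39,0],"angular":[0,0,-8.32]},{"dp":[0.332,-0.39,0],"angular":[0,0,-8.32]},{"dp":[0.332,-0.39,0],"angular":[0,0,-8.32]},{"dp":[0,0,0],"angular":[0,0,0]},{"dp":[0,0,0],"angular":[0,0,0]}]'
python3 -c "from h import *;st()"
```

```text
t: 18.95
tcp_pos: [0.5283, 0.1405, 0.1487]
tool_rot: [0.912, 0.411, -0.001, -0.001]
force: [0.2, -0.7, -1.3]
finger_gap: 0.134
gripper_force: 40.3
t: 20.35
tcp_pos: [0.6473, 0.0008, 0.1485]
tool_rot: [0.903, -0.429, -0.001, 0.0]
force: [-0.8, -0.1, -2.0]
finger_gap: 0.135
gripper_force: 40.3
t 20.4 tcp [647.3   0.8 148.5] phi -140.9 tilt [-0.003  0.001] F [-0.8 -0.1 -2. ] gap 0.135 grip 40.3 q6 2.29
```

```bash
python3 -m crank '[{"dp":[0,0,-0.8],"angular":[0,0,0]},{"dp":[0,0,-0.9],"angular":[0,0,0]},{"dp":[0,0,-0.9],"angular":[0,0,0]},{"dp":[0,0,-0.7],"angular":[0,0,0]},{"dp":[0,0,-0.35],"angular":[0,0,0]},{"dp":[0,0,-0.15],"angular":[0,0,0]},{"dp":[0,0,-0.04],"angular":[0,0,0]},{"dp":[0,0,0],"angular":[0,0,0]},{"dp":[0,0,0],"angular":[0,0,0]},{"dp":[0,0,0],"angular":[0,0,0]}]'
python3 -m crank '[{"dp":[-0.01,0.013,0],"angular":[0,0,0]},{"dp":[-0.01,0.013,0],"angular":[0,0,0]},{"dp":[-0.01,0.013,0],"angular":[0,0,0]},{"dp":[-0.01,0.013,0],"angular":[0,0,0]},{"dp":[0,0,0],"angular":[0,0,0]},{"dp":[0,0,0],"angular":[0,0,0]}]'
python3 -c "from h import *;st()"
```

```text
t: 21.35
tcp_pos: [0.6491, 0.0003, 0.035]
tool_rot: [0.903, -0.43, 0.001, -0.0]
force: [0.6, 0.1, -1.6]
finger_gap: 0.133
gripper_force: 40.4
t: 21.95
tcp_pos: [0.6474, 0.002, 0.0343]
tool_rot: [0.903, -0.43, 0.0, -0.0]
force: [-0.1, 0.2, -1.6]
finger_gap: 0.133
gripper_force: 40.4
t 21.9 tcp [647.4   2.   34.3] phi -141.0 tilt [ 0. -0.] F [-0.1  0.2 -1.6] gap 0.133 grip 40.4 q6 2.29
```

```bash
for i in 1; do :; done
python3 -m crank '[{"dp":[-0.01,0.013,0],"angular":[0,0,0]},{"dp":[0,0,0],"angular":[0,0,0]}]' | grep force:
python3 -m crank '[{"dp":[-0.01,0.013,0],"angular":[0,0,0]},{"dp":[0,0,0],"angular":[0,0,0]}]'| grep force:
python3 -m crank '[{"dp":[-0.01,0.013,0],"angular":[0,0,0]},{"dp":[0,0,0],"angular":[0,0,0]}]'| grep force:
python3 -m crank '[{"dp":[-0.01,0.013,0],"angular":[0,0,0]},{"dp":[0,0,0],"angular":[0,0,0]}]'| grep force:
python3 - <<'E'
from h import *
st()
for c in("top","side"):
    s=vision.snapshot(c);a,b,w,h=(150,170,190,130) if c=="side" else (220,140,100,100)
    cv2.imwrite(f"pics/l_{c}.png",cv2.resize(s["image"][b:b+h,a:a+w],None,fx=4,fy=4,interpolation=cv2.INTER_CUBIC))
E
```

```text
force: [0.3, -0.6, -1.5]
gripper_force: 40.4
force: [1.0, -1.0, -1.4]
gripper_force: 40.5
force: [1.3, 0.0, -1.8]
gripper_force: 40.5
force: [0.3, -0.0, -0.5]
gripper_force: 40.5
t 22.8 tcp [646.2   3.5  34.3] phi -141.0 tilt [ 0. -0.] F [ 0.3 -0.  -0.5] gap 0.136 grip 40.5 q6 2.29
```

View pics/l_side.png

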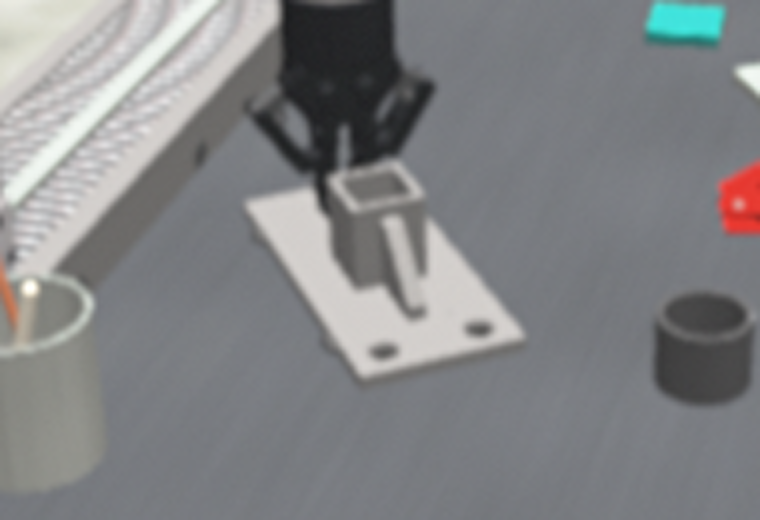

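The short gusset sits flush at the middle of the tube's face (crop (400,265)), and the long one is behind the tube. Setting it down and looking.

```bash
python3 -m crank '[{"dp":[0,0,-0.03],"angular":[0,0,0]},{"dp":[0,0,-0.02],"angular":[0,0,0]},{"dp":[0,0,0],"angular":[0,0,0]}]' | grep force:
python3 -m crank '[{"dp":[0,0,0],"angular":[0,0,0]},{"dp":[0,0,0],"angular":[0,0,0]},{"dp":[0,0,0],"angular":[0,0,0]},{"dp":[0,0,0],"angular":[0,0,0]},{"dp":[0,0,0.6],"angular":[0,0,0]},{"dp":[0,0,1],"angular":[0,0,0]},{"dp":[0,0,1],"angular":[0,0,0]},{"dp":[0,-0.3,1],"angular":[0,0,0]},{"dp":[-0.5,-1,0.9],"angular":[0,0,8]},{"dp":[-0.8,-1,0],"angular":[0,0,8]},{"dp":[-0.8,-1,0],"angular":[0,0,8]},{"dp":[-0.8,-1,0],"angular":[0,0,8]},{"dp":[-0.8,-1,0],"angular":[0,0,8]},{"dp":[-0.8,-1,0],"angular":[0,0,8]},{"dp":[-0.8,-1,0],"angular":[0,0,8]},{"dp":[-0.8,-1,0],"angular":[0,0,8]},{"dp":[-0.8,-1,0],"angular":[0,0,8]},{"dp":[0,-1,0],"angular":[0,0,8]},{"dp":[0,0,0],"angular":[0,0,8]}]' 0.4
python3 look.py tube short long
python3 - <<'E'
from h import *
s=dict(np.load("top1.npz"));cv2.imwrite("pics/asm.png",cv2.resize(s["image"][150:240,210:310],None,fx=6,fy=6,interpolation=cv2.INTER_CUBIC))
E
```

```text
force: [-2.2, -0.1, 8.1]
gripper_force: 41.9
t: 25.05
tcp_pos: [0.4392, -0.3101, 0.168]
tool_rot: [0.948, 0.318, 0.001, 0.002]
force: [0.9, 0.6, -0.2]
finger_gap: 0.603
gripper_force: 0.0
t 25.1 tcp [ 439.2 -310.1  168. ] phi -52.9 tilt [ 0.003 -0.004] F [ 0.9  0.6 -0.2] gap 0.603 grip 0.0 q6 0.10
top
tube x 608.7 y 47.4 yaw 38.9 res 14.10
short x 579.3 y 85.7 yaw 128.6 res 12.78
long x 656.6 y -10.4 yaw -50.8 res 12.33
tube x 609.2 y 47.3 yaw 38.2 res 13.80
short x 579.3 y 85.7 yaw 128.6 res 12.84
long x 656.6 y -10.4 yaw -50.8 res 10.67
    tube in plate mm [-0.5  0.2] dyaw -0.8
    short in plate mm [ 0.3 48.9] dyaw -0.4
    long in plate mm [ -0.1 -74.4] dyaw 0.2
side
tube x 611.0 y 47.1 yaw 37.9 res 4.81
short x 581.0 y 85.6 yaw 129.1 res 4.49
long x 659.2 y -11.8 yaw -51.0 res 5.17
tube x 611.0 y 47.1 yaw 37.8 res 4.48
short x 581.1 y 85.1 yaw 128.4 res 4.54
long x 660.0 y -13.2 yaw -50.8 res 4.80
    tube in plate mm [-1.2 -0.6] dyaw -1.0
    short in plate mm [-0.6 47.7] dyaw -0.4
    long in plate mm [ -0.7 -78.3] dyaw 0.4
```

View pics/asm.png

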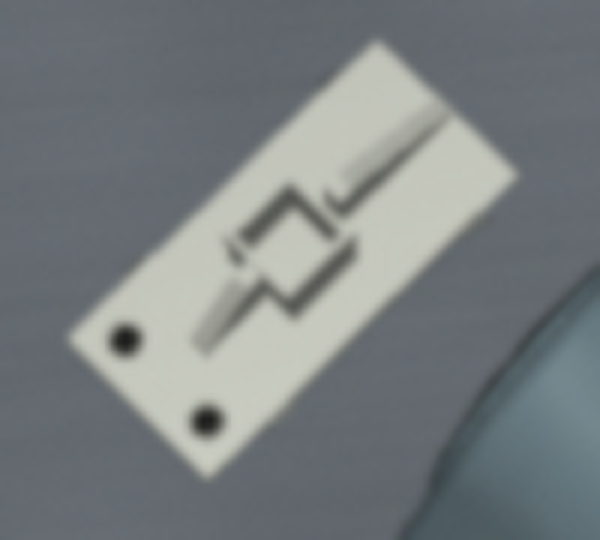

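The view shows a gap of about 6 mm between the long gusset's edge (342,208) and the tube's face (325,190). The short gusset and the tube are good. I'll regrip the long one and slide it in.

```bash
python3 -m crank '[{"dp":[0.639,0.936,0],"angular":[0,0,-8]},{"dp":[0.639,0.936,0],"angular":[0,0,-8]},{"dp":[0.639,0.936,0],"angular":[0,0,-8]},{"dp":[0.639,0.936,0],"angular":[0,0,-8]},{"dp":[0.639,0.936,0],"angular":[0,0,-8]},{"dp":[0.639,0.936,0],"angular":[0,0,-8]},{"dp":[0.639,0.936,0],"angular":[0,0,-8]},{"dp":[0.639,0.936,0],"angular":[0,0,-8]},{"dp":[0.639,0.936,0],"angular":[0,0,-8]},{"dp":[0.639,0.936,0],"angular":[0,0,-8]},{"dp":[0.639,0.936,0],"angular":[0,0,-8]},{"dp":[0,0,0],"angular":[0,0,0]},{"dp":[0,0,-0.6],"angular":[0,0,0]},{"dp":[0,0,-0.8],"angular":[0,0,0]},{"dp":[0,0,0],"angular":[0,0,0]},{"dp":[0,0,0],"angular":[0,0,0]}]' 0.6
python3 - <<'E'
from h import *
for i in range(4): st(); vision.snapshot("side")
E
```

```text
t: 26.75
tcp_pos: [0.6491, 0.0035, 0.1253]
tool_rot: [0.902, -0.431, -0.001, 0.0]
force: [-0.0, 0.5, 0.3]
finger_gap: 0.397
gripper_force: 0.0
t 26.8 tcp [649.1   3.5 125.3] phi -141.0 tilt [-0.002  0.   ] F [-0.   0.5  0.3] gap 0.397 grip 0.0 q6 2.30
t 26.8 tcp [650.    3.3 126.2] phi -141.0 tilt [ 0. -0.] F [0.3 0.3 0.8] gap 0.398 grip 0.0 q6 2.29
t 26.9 tcp [650.4   3.2 126.7] phi -141.0 tilt [ 0.001 -0.   ] F [1.2 0.5 0.4] gap 0.399 grip 0.0 q6 2.29
t 26.9 tcp [650.7   3.1 127. ] phi -141.0 tilt [ 0.002 -0.   ] F [-0.1  0.8  0.7] gap 0.403 grip 0.0 q6 2.29
```

```bash
python3 -m crank '[{"dp":[0,0,0],"angular":[0,0,0]},{"dp":[0,0,0],"angular":[0,0,0]},{"dp":[0,0,0],"angular":[0,0,0]},{"dp":[0,0,0],"angular":[0,0,0]}]' | grep tcp
python3 - <<'E'
from h import *
for i in range(3): st(); vision.snapshot("side")
E
```

```text
tcp_pos: [0.65, 0.0034, 0.1258]
t 27.4 tcp [650.    3.4 125.8] phi -141.0 tilt [0. 0.] F [ 0.3  0.7 -0.4] gap 0.396 grip 0.0 q6 2.29
t 27.4 tcp [650.    3.4 125.8] phi -141.0 tilt [ 0. -0.] F [ 0.  -0.2  0.7] gap 0.403 grip 0.0 q6 2.29
t 27.4 tcp [649.9   3.4 125.7] phi -141.0 tilt [-0.  0.] F [-0.9 -0.1 -0. ] gap 0.402 grip 0.0 q6 2.29
```

```bash
python3 -m crank '[{"dp":[-0.02,-0.13,-0.4],"angular":[0,0,0]},{"dp":[0,0,-0.8],"angular":[0,0,0]},{"dp":[0,0,-0.7],"angular":[0,0,0]},{"dp":[0,0,-0.5],"angular":[0,0,0]},{"dp":[0,0,-0.4],"angular":[0,0,0]},{"dp":[0,0,-0.2],"angular":[0,0,0]},{"dp":[0,0,0],"angular":[0,0,0]},{"dp":[0,0,0],"angular":[0,0,0]},{"dp":[0,0,0],"angular":[0,0,0]},{"dp":[0,0,0],"angular":[0,0,0]}]' | grep -E "tcp|force"
python3 -m crank '[{"dp":[0,0,0],"angular":[0,0,0]},{"dp":[0,0,0],"angular":[0,0,0]},{"dp":[0,0,0],"angular":[0,0,0]},{"dp":[0,0,0],"angular":[0,0,0]},{"dp":[0,0,0],"angular":[0,0,0]},{"dp":[0,0,0],"angular":[0,0,0]},{"dp":[0,0,0],"angular":[0,0,0]}]' 1 30 | grep -E "tcp|force"
python3 -m crank '[{"dp":[0,0,0.02],"angular":[0,0,0]},{"dp":[-0.021,0.026,0],"angular":[0,0,0]},{"dp":[-0.021,0.026,0],"angular":[0,0,0]},{"dp":[-0.021,0.026,0],"angular":[0,0,0]},{"dp":[0,0,0],"angular":[0,0,0]},{"dp":[0,0,0],"angular":[0,0,0]},{"dp":[0,0,0],"angular":[0,0,0]},{"dp":[0,0,0],"angular":[0,0,0]}]' | grep -E "tcp|force"
```

```text
tcp_pos: [0.65, -0.0005, 0.0366]
force: [-0.0, 0.9, -0.4]
gripper_force: 0.0
tcp_pos: [0.6496, -0.0005, 0.0362]
force: [-1.2, 1.1, 5.6]
gripper_force: 31.1
tcp_pos: [0.6476, 0.0019, 0.0363]
force: [1.6, -0.2, 1.6]
gripper_force: 30.6
```

```bash
cat > f.py <<'E'
from h import *
A=[]
for i in range(5):
    s=sense();A.append(np.r_[s["tcp_pos"]*1e3,s["force"]]);vision.snapshot("side")
a=np.mean(A,0);e=a[:2]-[610.65,47.9];print("y' %.1f"%(-.628*e[0]+.778*e[1]),"F along y' %.2f Fz %.2f z %.1f"%(-.628*a[3]+.778*a[4],a[5],a[2]))
E
python3 f.py
python3 -m crank '[{"dp":[-0.02,0.025,0],"angular":[0,0,0]},{"dp":[0,0,0],"angular":[0,0,0]},{"dp":[0,0,0],"angular":[0,0,0]},{"dp":[0,0,0],"angular":[0,0,0]}]' >/dev/null; python3 f.py
python3 -m crank '[{"dp":[-0.02,0.025,0],"angular":[0,0,0]},{"dp":[0,0,0],"angular":[0,0,0]},{"dp":[0,0,0],"angular":[0,0,0]},{"dp":[0,0,0],"angular":[0,0,0]}]' >/dev/null; python3 f.py
python3 - <<'E'
from h import *
s=vision.snapshot("top");cv2.imwrite("pics/asm2.png",cv2.resize(s["image"][150:240,210:310],None,fx=6,fy=6,interpolation=cv2.INTER_CUBIC))
E
```

```text
y' -58.9 F along y' -1.15 Fz 1.02 z 36.3
y' -57.8 F along y' -1.12 Fz 1.41 z 36.3
y' -57.0 F along y' -1.48 Fz 1.51 z 36.3
```

View pics/asm2.png

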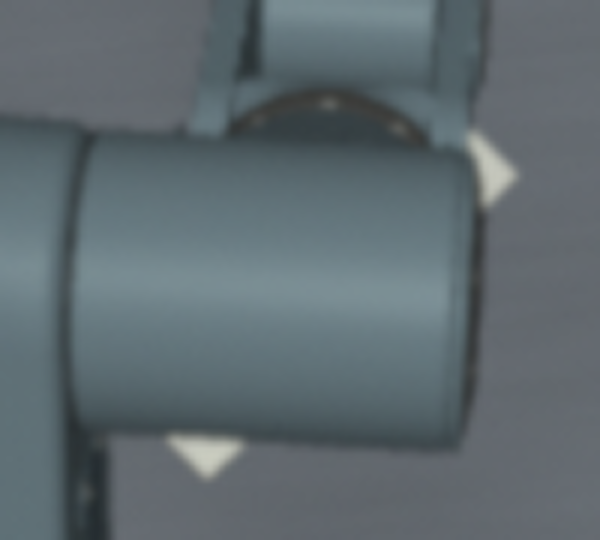

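The arm hides the joint from above, so I'll go on by force. The foot's drag is about 1.1 N, and contact with the tube should add to it.

```bash
python3 -m crank '[{"dp":[-0.02,0.025,0],"angular":[0,0,0]},{"dp":[0,0,0],"angular":[0,0,0]},{"dp":[0,0,0],"angular":[0,0,0]},{"dp":[0,0,0],"angular":[0,0,0]}]' >/dev/null; python3 f.py
python3 -m crank '[{"dp":[-0.01,0.0125,0],"angular":[0,0,0]},{"dp":[0,0,0],"angular":[0,0,0]},{"dp":[0,0,0],"angular":[0,0,0]},{"dp":[0,0,0],"angular":[0,0,0]}]' >/dev/null; python3 f.py
```

```text
y' -56.0 F along y' -1.50 Fz 0.73 z 36.3
y' -55.6 F along y' -1.30 Fz 0.50 z 36.3
```

```bash
python3 -m crank '[{"dp":[0,0,0],"angular":[0,0,0]},{"dp":[0,0,0],"angular":[0,0,0]},{"dp":[0,0,0],"angular":[0,0,0]},{"dp":[0,0,0],"angular":[0,0,0]},{"dp":[0,0,0.5],"angular":[0,0,0]},{"dp":[0,0,1],"angular":[0,0,0]},{"dp":[0,0,1],"angular":[0,0,0]},{"dp":[0,-0.3,1],"angular":[0,0,0]},{"dp":[-0.4,-1,0],"angular":[0,0,0]},{"dp":[-0.8,-1,0],"angular":[0,0,0]},{"dp":[-0.8,-1,0],"angular":[0,0,-2.7]},{"dp":[-0.9,-1,0],"angular":[0,0,0]},{"dp":[-0.9,-1,0],"angular":[0,0,0]},{"dp":[-0.9,-1,0],"angular":[0,0,0]},{"dp":[-0.9,-1,0],"angular":[0,0,0]},{"dp":[-0.9,-1,0],"angular":[0,0,0]},{"dp":[-0.9,-1,0],"angular":[0,0,0]},{"dp":[-0.8,-1,0],"angular":[0,0,0]},{"dp":[0,0,0],"angular":[0,0,0]},{"dp":[0,0,0],"angular":[0,0,0]}]' 0.4 | grep -E "^t|tcp"
python3 look.py tube short long
python3 - <<'E'
from h import *
s=dict(np.load("top1.npz"));cv2.imwrite("pics/asm3.png",cv2.resize(s["image"][150:240,210:310],None,fx=6,fy=6,interpolation=cv2.INTER_CUBIC))
E
```

```text
t: 34.9
tcp_pos: [0.3991, -0.3053, 0.1422]
tool_rot: [0.892, -0.453, 0.001, 0.0]
t 34.9 tcp [ 399.1 -305.3  142.2] phi -143.8 tilt [ 0.001 -0.001] F [-0.4  0.5  0.5] gap 0.601 grip 0.0 q6 1.63
top
tube x 609.2 y 47.6 yaw 39.0 res 13.81
short x 579.1 y 86.1 yaw 128.6 res 12.76
long x 652.5 y -5.3 yaw -51.0 res 12.29
tube x 609.2 y 47.6 yaw 39.1 res 13.76
short x 579.1 y 86.1 yaw 128.6 res 12.56
long x 652.5 y -5.3 yaw -50.9 res 12.47
    tube in plate mm [-0.4  0.5] dyaw 0.1
    short in plate mm [ 0.4 49.3] dyaw -0.4
    long in plate mm [ -0.1 -67.9] dyaw 0.1
side
tube x 611.1 y 46.7 yaw 37.8 res 4.69
short x 581.1 y 85.5 yaw 129.1 res 4.45
long x 653.4 y -6.3 yaw -49.4 res 5.19
tube x 611.0 y 47.0 yaw 37.8 res 4.50
short x 581.1 y 85.1 yaw 128.4 res 4.49
long x 653.8 y -6.0 yaw -50.1 res 5.28
    tube in plate mm [-1.2 -0.7] dyaw -1.0
    short in plate mm [-0.6 47.7] dyaw -0.4
    long in plate mm [ -1.1 -68.8] dyaw 1.1
```

View pics/asm3.png

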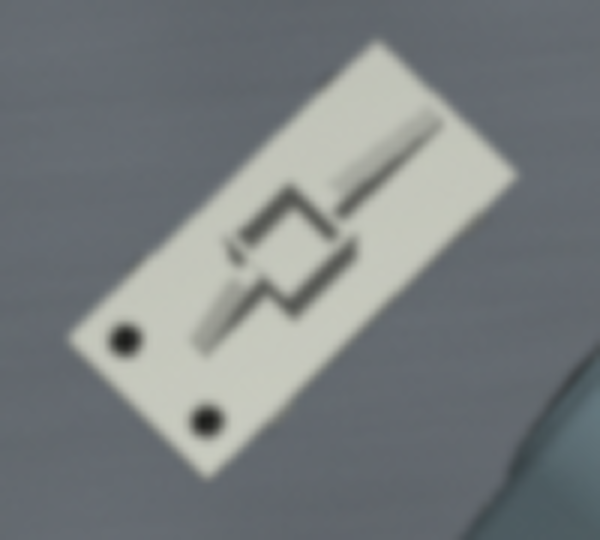

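The top view now shows the long gusset's edge on the tube's face (335,205). The fits give centre distances of 68.2 and 48.6 mm, where contact is at 68 and 49. Now the cap.

```bash
python3 -m crank '[{"dp":[-0.23,0.05,0],"angular":[0,0,0]},{"dp":[0,0,-0.6],"angular":[0,0,0]},{"dp":[0,0,-0.8],"angular":[0,0,0]},{"dp":[0,0,-0.8],"angular":[0,0,0]},{"dp":[0,0,-0.6],"angular":[0,0,0]},{"dp":[0,0,-0.4],"angular":[0,0,0]},{"dp":[0,0,0],"angular":[0,0,0]},{"dp":[0,0,0],"angular":[0,0,0]},{"dp":[0,0,0],"angular":[0,0,0]},{"dp":[0,0,0],"angular":[0,0,0]}]' 0.15
python3 - <<'E'
from h import *
st()
s=vision.snapshot("side");cv2.imwrite("pics/cap.png",cv2.resize(s["image"][130:220,300:400],None,fx=6,fy=6,interpolation=cv2.INTER_CUBIC))
E
```

```text
t: 36.0
tcp_pos: [0.3929, -0.3034, 0.0462]
tool_rot: [0.892, -0.452, 0.001, 0.0]
force: [-0.6, 1.0, -0.2]
finger_gap: 0.851
gripper_force: 0.0
t 36.0 tcp [ 392.9 -303.4   46.2] phi -143.7 tilt [ 0.001 -0.001] F [-0.6  1.  -0.2] gap 0.851 grip 0.0 q6 1.62
```

View pics/cap.png

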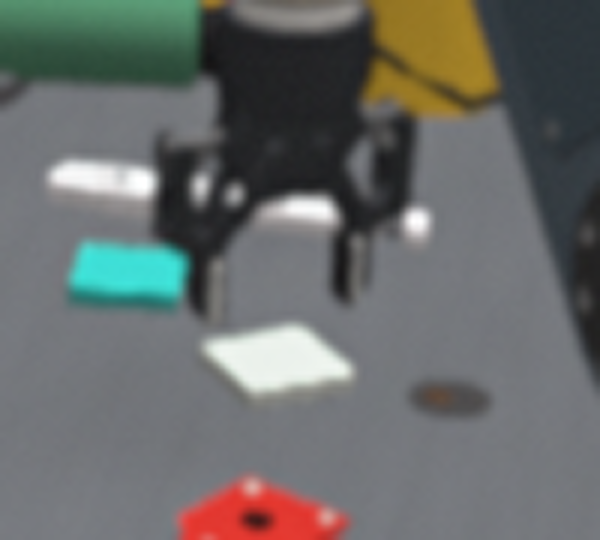

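The fingers straddle the cap (crop (280,360)) with tips well above it. Going down stepwise.

```bash
for z in 1; do
python3 -m crank '[{"dp":[-0.02,-0.02,-0.5],"angular":[0,0,0]},{"dp":[0,0,-0.2],"angular":[0,0,0]},{"dp":[0,0,0],"angular":[0,0,0]},{"dp":[0,0,0],"angular":[0,0,0]},{"dp":[0,0,0],"angular":[0,0,0]}]'|grep -E "tcp|force"; done
python3 -m crank '[{"dp":[0,0,-0.1],"angular":[0,0,0]},{"dp":[0,0,0],"angular":[0,0,0]},{"dp":[0,0,0],"angular":[0,0,0]}]'|grep -E "tcp| force|^force"
python3 -m crank '[{"dp":[0,0,-0.1],"angular":[0,0,0]},{"dp":[0,0,0],"angular":[0,0,0]},{"dp":[0,0,0],"angular":[0,0,0]}]'|grep -E "tcp|^force"
python3 - <<'E'
from h import *
st()
s=vision.snapshot("side");cv2.imwrite("pics/cap2.png",cv2.resize(s["image"][150:220,310:390],None,fx=7,fy=7,interpolation=cv2.INTER_CUBIC))
E
```

```text
tcp_pos: [0.392, -0.3038, 0.0246]
force: [0.3, -0.4, -0.1]
gripper_force: 0.0
tcp_pos: [0.3919, -0.3036, 0.0213]
force: [0.3, -0.5, 0.2]
tcp_pos: [0.3918, -0.3036, 0.0182]
force: [-0.5, -0.0, 0.4]
t 37.1 tcp [ 391.8 -303.6   18.2] phi -143.7 tilt [-0.  0.] F [-0.5 -0.   0.4] gap 0.852 grip 0.0 q6 1.62
```

View pics/cap2.png

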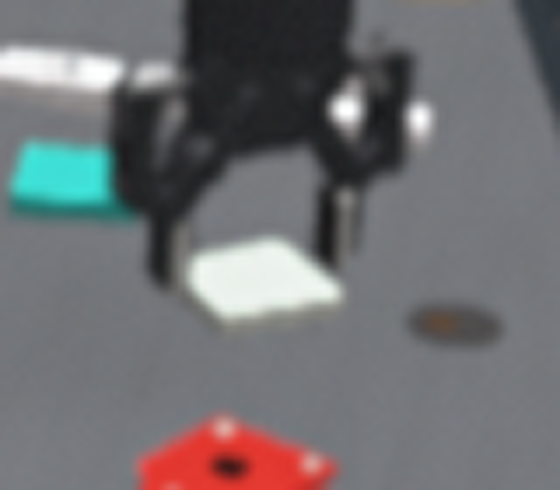

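The cap lies between the pads (crop (265,275)) and the tips aren't touching the bench yet. Continuing.

```bash
python3 -m crank '[{"dp":[0,0,-0.08],"angular":[0,0,0]},{"dp":[0,0,0],"angular":[0,0,0]},{"dp":[0,0,0],"angular":[0,0,0]}]'|grep -E "tcp|^force"
python3 -m crank '[{"dp":[0,0,-0.06],"angular":[0,0,0]},{"dp":[0,0,0],"angular":[0,0,0]},{"dp":[0,0,0],"angular":[0,0,0]}]'|grep -E "tcp|^force"
python3 -m crank '[{"dp":[0,0,-0.04],"angular":[0,0,0]},{"dp":[0,0,0],"angular":[0,0,0]},{"dp":[0,0,0],"angular":[0,0,0]}]'|grep -E "tcp|^force"
```

```text
tcp_pos: [0.3918, -0.3036, 0.0158]
force: [1.7, -0.0, 0.1]
tcp_pos: [0.3918, -0.3036, 0.014]
force: [-0.2, 0.8, -0.4]
tcp_pos: [0.3919, -0.3036, 0.0128]
force: [0.5, 0.1, 0.2]
```

```bash
python3 -m crank '[{"dp":[0,0,-0.06],"angular":[0,0,0]},{"dp":[0,0,0],"angular":[0,0,0]},{"dp":[0,0,0],"angular":[0,0,0]}]'|grep -E "tcp|^force"
python3 -m crank '[{"dp":[0,0,0],"angular":[0,0,0]},{"dp":[0,0,0],"angular":[0,0,0]},{"dp":[0,0,0],"angular":[0,0,0]},{"dp":[0,0,0],"angular":[0,0,0]},{"dp":[0,0,0],"angular":[0,0,0]},{"dp":[0,0,0],"angular":[0,0,0]}]' 1 50
python3 -m crank '[{"dp":[0,0,0.3],"angular":[0,0,0]},{"dp":[0,0,0.4],"angular":[0,0,0]},{"dp":[0,0,0.6],"angular":[0,0,0]},{"dp":[0,0,0],"angular":[0,0,0]},{"dp":[0,0,0],"angular":[0,0,0]},{"dp":[0,0,0],"angular":[0,0,0]},{"dp":[0,0,0],"angular":[0,0,0]}]'
python3 - <<'E'
from h import *
st()
s=vision.snapshot("side");cv2.imwrite("pics/cap3.png",cv2.resize(s["image"][130:220,300:400],None,fx=6,fy=6,interpolation=cv2.INTER_CUBIC))
E
```

```text
tcp_pos: [0.3918, -0.3036, 0.011]
force: [0.2, -0.6, -1.2]
t: 39.0
tcp_pos: [0.392, -0.3038, 0.0123]
tool_rot: [0.892, -0.452, 0.001, 0.0]
force: [-0.9, 1.2, 11.5]
finger_gap: 0.689
gripper_force: 62.1
t: 39.7
tcp_pos: [0.3915, -0.3032, 0.0494]
tool_rot: [0.892, -0.452, -0.001, -0.0]
force: [0.8, 0.0, -3.2]
finger_gap: 0.685
gripper_force: 55.5
t 39.7 tcp [ 391.5 -303.2   49.4] phi -143.7 tilt [-0.001  0.001] F [ 0.8  0.  -3.2] gap 0.685 grip 55.5 q6 1.62
```

View pics/cap3.png

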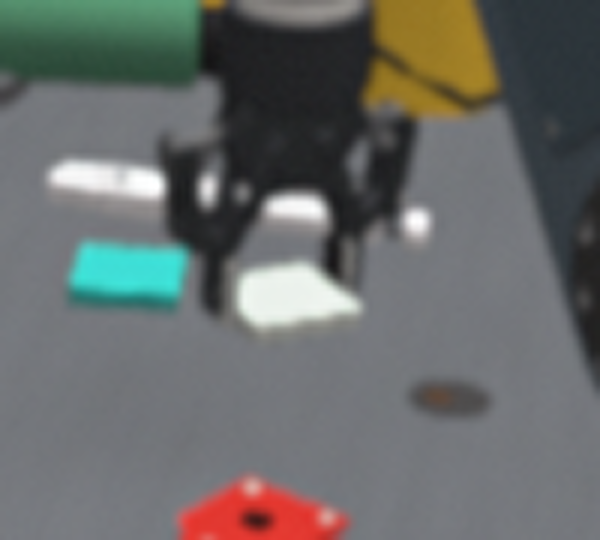

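The cap is held level between the fingers (crop (295,295)). Carrying it over the tube.

```bash
python3 -m crank '[{"dp":[0,0,0.9],"angular":[0,0,0]},{"dp":[0,0,1],"angular":[0,0,0]},{"dp":[0,0,0.95],"angular":[0,0,0]},{"dp":[0.6,0.975,0],"angular":[0,0,0.5]},{"dp":[0.605,0.975,0],"angular":[0,0,0.5]},{"dp":[0.605,0.975,0],"angular":[0,0,0.5]},{"dp":[0.605,0.975,0],"angular":[0,0,0.5]},{"dp":[0.605,0.975,0],"angular":[0,0,0.5]},{"dp":[0.605,0.975,0],"angular":[0,0,0.2]},{"dp":[0.605,0.975,0],"angular":[0,0,0]},{"dp":[0.605,0.975,0],"angular":[0,0,0]},{"dp":[0.605,0.975,0],"angular":[0,0,0]},{"dp":[0.605,0.975,0],"angular":[0,0,0]},{"dp":[0.605,0.975,0],"angular":[0,0,0]},{"dp":[0.605,0.975,0],"angular":[0,0,0]},{"dp":[0,0,0],"angular":[0,0,0]},{"dp":[0,0,0],"angular":[0,0,0]},{"dp":[0,0,0],"angular":[0,0,0]},{"dp":[0,0,0],"angular":[0,0,0]},{"dp":[0,0,0],"angular":[0,0,0]}]' >/dev/null
python3 -c "
from h import *
for i in range(3): st();vision.snapshot('side')"
```

```text
t 41.8 tcp [609.   46.4 135.5] phi -141.1 tilt [-0.001  0.   ] F [-0.2  0.4 -3.4] gap 0.686 grip 56.0 q6 2.36
t 41.8 tcp [609.2  46.5 135.6] phi -141.1 tilt [-0. -0.] F [ 0.2  0.3 -2.1] gap 0.686 grip 56.0 q6 2.36
t 41.9 tcp [609.3  46.6 135.6] phi -141.1 tilt [-0. -0.] F [ 0.3  0.2 -2.4] gap 0.686 grip 56.0 q6 2.36
```

```bash
python3 -m crank '[{"dp":[0.013,0.037,-0.4],"angular":[0,0,0]},{"dp":[0,0,-0.7],"angular":[0,0,0]},{"dp":[0,0,-0.45],"angular":[0,0,0]},{"dp":[0,0,-0.15],"angular":[0,0,0]},{"dp":[0,0,0],"angular":[0,0,0]},{"dp":[0,0,0],"angular":[0,0,0]},{"dp":[0,0,0],"angular":[0,0,0]},{"dp":[0,0,0],"angular":[0,0,0]}]' |grep -E "tcp|^force"
python3 -m crank '[{"dp":[0,0,-0.03],"angular":[0,0,0]},{"dp":[0,0,0],"angular":[0,0,0]},{"dp":[0,0,0],"angular":[0,0,0]}]'|grep -E "tcp|^force"
python3 -m crank '[{"dp":[0,0,-0.02],"angular":[0,0,0]},{"dp":[0,0,0],"angular":[0,0,0]},{"dp":[0,0,0],"angular":[0,0,0]}]'|grep -E "tcp|^force"
python3 -c "
from h import *
for i in range(3): st();vision.snapshot('side')"
```

```text
tcp_pos: [0.6103, 0.0485, 0.0851]
force: [-0.4, 0.1, -3.0]
tcp_pos: [0.6099, 0.0485, 0.0838]
force: [0.2, -0.4, -3.1]
tcp_pos: [0.6099, 0.0485, 0.083]
force: [-0.4, 1.0, -2.8]
t 43.3 tcp [609.9  48.5  83. ] phi -141.0 tilt [-0.  0.] F [-0.4  1.  -2.8] gap 0.688 grip 56.0 q6 2.36
t 43.4 tcp [609.9  48.5  83. ] phi -141.0 tilt [-0.  0.] F [ 0.7 -0.  -2.6] gap 0.690 grip 56.0 q6 2.36
t 43.4 tcp [609.9  48.5  83. ] phi -141.0 tilt [-0. -0.] F [-0.4  0.7 -4.1] gap 0.685 grip 56.0 q6 2.36
```

Slight trim of -0.8 mm in y, then down to contact.

```bash
python3 -m crank '[{"dp":[-0.005,-0.025,-0.015],"angular":[0,0,0]},{"dp":[0,0,-0.01],"angular":[0,0,0]},{"dp":[0,0,0],"angular":[0,0,0]},{"dp":[0,0,0],"angular":[0,0,0]},{"dp":[0,0,0],"angular":[0,0,0]}]'|grep -E "tcp|^force"
python3 -m crank '[{"dp":[0,0,-0.015],"angular":[0,0,0]},{"dp":[0,0,0],"angular":[0,0,0]},{"dp":[0,0,0],"angular":[0,0,0]}]'|grep -E "tcp|^force"
python3 -m crank '[{"dp":[0,0,-0.015],"angular":[0,0,0]},{"dp":[0,0,0],"angular":[0,0,0]},{"dp":[0,0,0],"angular":[0,0,0]}]'|grep -E "tcp|^force"
```

```text
tcp_pos: [0.6098, 0.0477, 0.0824]
force: [0.1, -0.0, -1.8]
tcp_pos: [0.6098, 0.0477, 0.0823]
force: [-0.8, -0.1, 2.5]
tcp_pos: [0.6098, 0.0477, 0.0823]
force: [-2.2, -0.6, 6.7]
```

```bash
python3 -m crank '[{"dp":[0,0,0],"angular":[0,0,0]},{"dp":[0,0,0],"angular":[0,0,0]},{"dp":[0,0,0],"angular":[0,0,0]},{"dp":[0,0,0],"angular":[0,0,0]},{"dp":[0,0,0.3],"angular":[0,0,0]},{"dp":[0,0,1],"angular":[0,0,0]},{"dp":[0,0,1],"angular":[0,0,0]},{"dp":[0,0,1],"angular":[0,0,0]},{"dp":[-0.5,-1,0.5],"angular":[0,0,0]},{"dp":[-0.5,-1,0],"angular":[0,0,0]},{"dp":[-0.5,-1,0],"angular":[0,0,0]},{"dp":[-0.5,-1,0],"angular":[0,0,0]},{"dp":[-0.5,-1,0],"angular":[0,0,0]},{"dp":[-0.5,-1,0],"angular":[0,0,0]},{"dp":[-0.5,-1,0],"angular":[0,0,0]},{"dp":[-0.5,-1,0],"angular":[0,0,0]},{"dp":[0,-1,0],"angular":[0,0,0]},{"dp":[0,-1,0],"angular":[0,0,0]},{"dp":[0,0,0],"angular":[0,0,0]},{"dp":[0,0,0],"angular":[0,0,0]}]' 0
python3 look.py tube short long cap
python3 - <<'E'
from h import *
s=dict(np.load("top1.npz"));t=dict(np.load("side1.npz"))
cv2.imwrite("pics/fin.png",np.hstack([cv2.resize(s["image"][150:240,215:305],(400,400),interpolation=cv2.INTER_CUBIC),cv2.resize(t["image"][190:280,200:290],(400,400),interpolation=cv2.INTER_CUBIC)]))
E
```

```text
t: 46.55
tcp_pos: [0.4896, -0.2526, 0.1958]
tool_rot: [0.902, -0.431, 0.0, -0.0]
force: [1.0, -0.5, 0.2]
finger_gap: 1.003
gripper_force: 0.0
t 46.5 tcp [ 489.6 -252.6  195.8] phi -141.1 tilt [0. 0.] F [ 1.  -0.5  0.2] gap 1.003 grip 0.0 q6 1.78
top
tube x 608.9 y 47.9 yaw 39.4 res 15.13
short x 578.5 y 86.4 yaw 128.9 res 4.95
long x 652.4 y -5.1 yaw -51.3 res 2.99
cap x 609.4 y 47.7 yaw 39.2 res 13.89
tube x 608.9 y 47.7 yaw 39.2 res 15.08
short x 578.2 y 86.8 yaw 129.3 res 4.92
long x 652.4 y -5.1 yaw -51.3 res 2.99
cap x 609.4 y 47.7 yaw 39.3 res 13.88
    tube in plate mm [-0.5  0.7] dyaw 0.2
    short in plate mm [ 0.2 50.4] dyaw 0.3
    long in plate mm [  0.  -67.7] dyaw -0.3
    cap in plate mm [-0.2  0.4] dyaw 0.3
side
tube x 611.5 y 45.6 yaw 37.9 res 5.52
short x 581.1 y 85.2 yaw 128.3 res 5.44
long x 654.5 y -6.4 yaw -50.9 res 5.55
cap x 611.2 y 48.2 yaw 39.0 res 5.34
tube x 611.5 y 45.6 yaw 37.9 res 5.14
short x 580.9 y 85.5 yaw 129.0 res 5.34
long x 653.8 y -6.3 yaw -49.9 res 5.47
cap x 611.2 y 48.2 yaw 39.0 res 5.34
    tube in plate mm [-1.7 -2.1] dyaw -0.9
    short in plate mm [-0.6 48.2] dyaw 0.2
    long in plate mm [ -1.2 -69. ] dyaw 1.3
    cap in plate mm [-0.3  0.1] dyaw 0.2
```

View pics/fin.png

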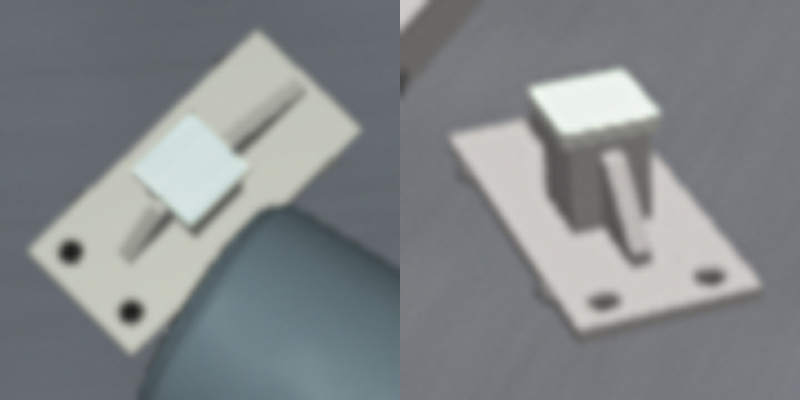

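The final view shows the cap centred and square (left (190,170)), with both gussets in line and against the tube. Handing in.

```bash
python3 -c "
from station import order
print(order.sign_off())"
```

```text
the job is handed in; nothing more can be done
None
```

I fitted up the post foot and handed it in at about 47 s. In the last camera views the tube is about 1 mm off the plate's middle and square to it, both gussets are in line and within about 1 mm of its faces, and the cap lies centred and square on top.

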